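# Find the high spot of a wooden blank on bench centres

## Task

Slide the dial indicator up to the wooden blank until its needle has moved about a quarter of a turn, then crank the blank round gently between its centres to find its highest spot; it is out of round and has a lesser high spot too. Leave it with the highest spot under the plunger, so that the needle stands at its greatest reading, and let go. Never drive the plunger to the end of its travel or force the crank, and leave the tin and the wooden ring beside the stand where they are.

Things in the scene. Friction and masses are not known exactly. Their poses are not given: they have to be found in the camera images.
- stand: Green cast bench centres, fixed: base 210 x 130 x 30 mm, two uprights (30 x 60 mm, 150 mm high, at x = -60 and +60 mm), and a 70 mm wide, 30 mm high arm along +y to y = 265 mm for the sliding indicator. Origin: on the table under the middle of the blank; x along the line of centres (120 mm up; the crank is at the -x end, nearer the robot), y towards the indicator, z up.
- axis (a point): Centre of the handle's circle: on the line of centres, 140 mm from the stand's origin along its -x, 120 mm up. Between the uprights, turning with the crank, is the pale wooden blank, about 110 mm across, 36 mm thick, its radius 52 to 58 mm: one highest spot and, opposite, a lesser one 3 mm lower. Where these lie with respect to the crank is not known.
- grip (a point): Middle of the crank handle: a black, free-turning sleeve, 18 mm in diameter, 80 mm long, parallel to the line of centres, on a circle of 45 mm radius in the stand's y-z plane. The crank arm is 50 mm from this point along the stand's +x; all else round it is free. The crank turns either way, several turns, needs about 3 N and stays where it is left.
- knob (a point): Middle of the black upright knob, 24 mm in diameter, 40 mm high, on top of the indicator's column, 185 mm above the table; grip or push it to slide the indicator. The dial's middle is 50 mm nearer the blank, its face 52 mm lower than this point.
- slide (a joint): Travel of the indicator along the stand's -y, towards the blank, m: 0 fully back, at most 0.055. It needs about 5 N and stays where it is left. The plunger meets the blank between 0.034 and 0.041.
- needle (a joint): Reading of the dial indicator, rad, clockwise from above: 0 with the plunger free (the needle points away from the blank), 0.5 rad for every mm that the plunger is pushed in; one whole turn, 6.28, is the end of the travel (12.5 mm). The plunger's spring needs 0.4 to 1.1 N.
- tip (a point): Rounded end of the plunger (8 mm ball), 120 mm above the table at x = 0 of the stand, pointing along the stand's -y square at the line of centres; 105 mm from the knob's axis when free.
- waxtin: Bystander: low round tin, 48 mm across, 32 mm high, on the table beside the stand, past the indicator's arm as seen from the robot. Origin: middle of its underside.
- napring: Bystander: dark wooden ring, 48 mm across, 30 mm high, on the table between the indicator's arm and the crank. Origin: middle of its underside.
- hub (a point): Middle of the head bearing, at the crank end of the line of centres, 80 mm from the stand's origin along its -x and 120 mm up when unloaded. It sits in a rubber bush that gives 0.1 mm for each N with which the crank is pushed sideways or up or down (and the blank gives with it, which falsifies the reading while loaded); it springs back when let go.

How it is judged:
By the outcome, as a careful person would: the job done as asked, in the order asked, and still so for the second after the job is handed in, with the robot touching nothing.
It also fails if it takes over 69 s, if anything falls off the work surface, if the arm or the gripper's body presses on something with over 40 N, if the wrist force passes 120 N, or if a joint passes its speed limit or range.

## Robot

A 6-joint arm with a two-finger parallel gripper is mounted at the origin on the work surface. World frame = base frame: x ahead of the robot, y to its left, z up, the work surface at z = 0. Lengths are in mm, angles in rad, forces in N, time in s.
With the tool pointing down it reaches from about 275 to 850 mm from the base axis. Payload 5.2 kg.
Tool frame: the origin (TCP) lies on the centre line of the jaws, within the pads' length; the fingertips stand 25 mm ahead of it and the grasp point (between the pads) lies 6 mm ahead of it (robot.tips_ahead is the distance from the TCP to the fingertips, in mm); z points along the fingers, y is the line along which they close (so a half turn about z gives the same grasp; the last joint's range is limited). The gripper opens to 85 mm and grips with 20 to 120 N. Pads are 22 mm wide; open, the fingers measure 114 mm over their backs; the gripper's body (76 mm by 85 mm) begins 54 mm behind the grasp point. The pads swing forward as they close: fully open they stand 13 mm farther back than shut.
Start: joints at [-1.432, 0.259, 1.535, -0, 1.348, -0.203], TCP at [184.372, -518.182, 256.31] pointing down, gripper open.
Joint ranges: [-3.14, 3.14], [-0.91, 2.08], [0.19, 2.58], [-1.22, 4.36], [0.22, 2.71], [-3.12, 3.12]. Speed limits (rad/s): [2.57, 2.57, 3.14, 3.14, 3.14, 3.14].

## Interface

Orientations are given as a unit quaternion [w, x, y, z].
In Python, from station import robot, viewer gives the robot as it stands.
- The arm moves only by the tool drive_tool, never from a script. Its argument "series" is a list of rows, each a list of 5 numbers: the shift along the world's x, y, z each as a share of 20 cm, from -1 to 1, then the turn about the world's z as a share of 0.5 rad, from -1 to 1, then the closure, from -1 (fully open) to 1 (shut). In form: [[x, y, z, turn, jaw], ...]. A call has exactly 10 rows; each row shifts and turns the commanded pose from where the row before left it; what a row does not reach is not made up. A row lasts 1/10 s, in which the tool goes at most 50 mm and 8.59 degrees, less where a joint would pass 70% of its speed; a pose out of reach is approached as far as the arm can. A call with a number of a shift or a turn outside -1 to 1 is refused whole. A call with a gripper value outside its range is refused whole. The fingers move at their own pace and stop on an object; "grip_force" is the grip in N (left out, the last holds). Time passes only in rows, so rows that do not move let the fingers close, or fill a call up. It gives the time, the measured TCP pose, the force, the opening and the grip force at its end, in the units of the state.
- robot.state(): the state, without advancing time (a new reading comes with each control period).
- viewer.grab_frame(name): name is "side" or "top"; returns (picture, depth): 420x560x3 uint8, red, green, blue; 420x560 float32, mm along the optical axis (not along the pixel's ray), 0 where there is no reading.
- viewer.camera_info(name): a dict with "fx", "fy", "cx", "cy" (pixels), "position" and "orientation" of the camera in the world. Camera axes: x right, y down, z forward; pixel columns grow to the right and rows downward; lengths in mm; the calibration is good to about 2 mm. A picture is of the moment at which its call begins. camera_info takes no time and is no camera call.
- robot.hand_in(): hands the job in; it is judged then, once.
The state is a dict: "time_s": time; "joints": joint angles; "joint_vel": joint speeds; "tau": joint torques, N m; "position": TCP position; "ee_rot": TCP orientation; "ft_force": force on the tool from outside, world axes, zero at the start; "wrist_torque": the same for the moment, N m; "grip_width": opening from 0.0 (shut) to 1.0 (fully open); "gripper_force": force on a finger pad.
Only numpy, scipy, OpenCV 4.12 (cv2) and the standard library are available. Lean on these libraries where they do the work, as an engineer would, in place of code of your own. Each camera call takes 0.05 s, during which the arm holds its last target. There are 200 camera calls.

## Working session

There is one attempt and no reset: what is moved stays moved. The work goes in short steps, Python scripts to look and compute and a tool call to move; the robot and the scene stay as the last step left them, time stands still between calls to the robot, and variables do not carry over. Pictures are saved under pics/ and viewed, at most 10 in all, crops included, and the job is handed in when it is done.

Besides the shell and the picture viewer there is one more tool, called as name(argument=value, ...), one argument or row to a line, values as JSON. drive_tool: Moves the arm, as the interface text tells. Shift numbers are shares of 20 cm and turn numbers shares of 0.5 rad, none past 1 either way. Its arguments: {"type":"object","properties":{"series":{"type":"array","items":{"type":"array","items":{"type":"number","minimum":-1,"maximum":1}}},"grip_force":{"type":"number"}},"required":["series"]}

```bash
mkdir -p pics
cat > h.py <<'E'
import numpy as np, cv2
from station import robot, viewer
from scipy.spatial.transform import Rotation as R
def cam(n):
    c=viewer.camera_info(n); q=c["orientation"]
    return c,R.from_quat([q[1],q[2],q[3],q[0]]).as_matrix(),np.array(c["position"])
def ray(n,u,v):
    c,M,p=cam(n); return p,M@np.array([(u-c["cx"])/c["fx"],(v-c["cy"])/c["fy"],1])
def pt(n,u,v,d): p,r=ray(n,u,v); return p+d*r
def proj(n,P):
    c,M,p=cam(n); q=M.T@(np.array(P)-p); return np.array([c["fx"]*q[0]/q[2]+c["cx"],c["fy"]*q[1]/q[2]+c["cy"]])
def cloud(n,d):
    c,M,p=cam(n); v,u=np.mgrid[:d.shape[0],:d.shape[1]]
    return p+(np.dstack([(u-c["cx"])/c["fx"],(v-c["cy"])/c["fy"],np.ones(d.shape)])*d[...,None])@M.T
def tri(a,b):
    (p,r),(q,s)=a,b
    A=np.c_[r,-s]; t=np.linalg.lstsq(A,q-p,rcond=None)[0]; x=p+t[0]*r; y=q+t[1]*s; return (x+y)/2,np.linalg.norm(x-y)
def save(n,name):
    im,d=viewer.grab_frame(n); cv2.imwrite(f"pics/{name}.png",im[...,::-1]); np.savez(f"pics/{name}.npz",im=im,d=d); return im,d
E
python3 - <<'E'
from h import *
for n in("side","top"):
    save(n,n+"0"); c=viewer.camera_info(n); print(n,c)
s=robot.state(); print(s)
E
```

```text
side {'fx': 424.15123660004036, 'fy': 424.15123660004036, 'cx': 277.0097607855072, 'cy': 210.2411846699522, 'position': array([377.32548727, 491.55556161, 712.21524687]), 'orientation': array([ 0.07098325, -0.20475032,  0.9118215 , -0.34874095])}
top {'fx': 537.2598724621963, 'fy': 537.2598724621963, 'cx': 279.13746384397757, 'cy': 204.34391659461855, 'position': array([ 539.22513625,   21.17322304, 1030.34116002]), 'orientation': array([ 0.02538565, -0.70194302,  0.71102856, -0.03271008])}
{'time_s': 0.1, 'joints': array([-1.43179168e+00,  2.59248306e-01,  1.53597405e+00, -1.28929454e-05,
        1.34801945e+00, -2.02800528e-01]), 'joint_vel': array([-2.77949243e-04, -5.37411946e-03, -1.57991850e-03, -8.12904563e-05,
        1.58227438e-03,  4.44932945e-04]), 'tau': array([ 3.31004674e-03, -4.46967494e+01, -2.91246718e+01, -3.33328262e-05,
        6.26829366e-03,  4.07991806e-06]), 'position': array([ 184.30912118, -517.73109198,  255.5693784 ]), 'ee_rot': array([-8.24360331e-04,  9.85431086e-01,  1.70073206e-01,  2.00151317e-05]), 'ft_force': array([ 0.27094145, -0.05649547,  1.04235802]), 'wrist_torque': array([ 0.00123969, -0.03130072,  0.0037427 ]), 'gripper_force': 0.0, 'grip_width': 1.0017235177871737}
```

View pics/side0.png

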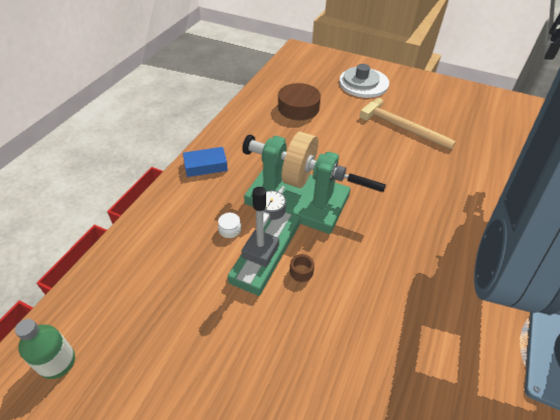

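View pics/top0.png

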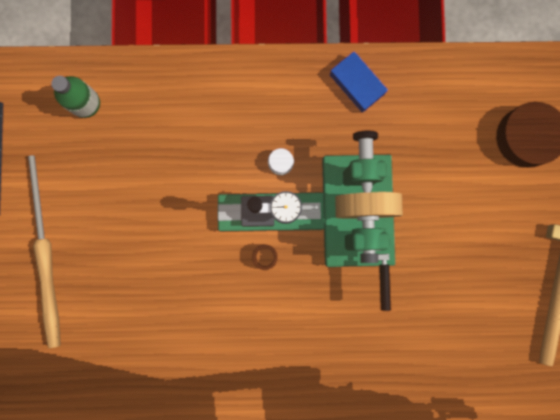

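The side picture shows the knob near (260,199) and the crank handle near (367,184). In the top picture the knob is near (255,205), the handle runs (384,265)–(386,308), the tin is at (281,161) and the ring at (265,257).

Run:
```python
from h import *
for n in("side","top"):
    z=np.load(f"pics/{n}0.npz"); im,d=z["im"],z["d"]; P=cloud(n,d)
    hsv=cv2.cvtColor(im,cv2.COLOR_RGB2HSV)
    g=(hsv[...,0]>60)&(hsv[...,0]<90)&(hsv[...,1]>90)&(P[...,2]>15)&(P[...,2]<45)&(abs(P[...,0]-535)<300)&(abs(P[...,1]-0)<300)
    Q=P[g]; print(n,len(Q),np.median(Q[:,2])); r=cv2.minAreaRect(Q[:,:2].astype(np.float32)); print(r)
    dark=(hsv[...,2]<60)
    bx={"side":[(250,185,270,212),(345,172,386,192)],"top":[(244,194,266,216),(376,262,394,312)]}[n]
    for (a,b,c,e) in bx:
        m=np.zeros(d.shape,bool); m[b:e,a:c]=1; m&=dark&(P[...,2]>(150 if bx.index((a,b,c,e))==0 else 60)); q=P[m]; v,u=np.nonzero(m)
        print(len(q),q.mean(0).round(1),q.min(0).round(1),q.max(0).round(1),u.mean(),v.mean())
        if len(q)>5:
            print(" axis",np.linalg.svd(q-q.mean(0))[2][0].round(3))
    # base rectangle only
    # blank
    w=(P[...,2]>100)&(hsv[...,1]>60)&(hsv[...,0]<25)&(hsv[...,2]>100)&(abs(P[...,0]-540)<120)&(abs(P[...,1]+140)<120)
    q=P[w];print("blank",len(q),q.mean(0),q.min(0),q.max(0))
t,e=tri(ray("side",260,189.5),ray("top",255,203)); print("knob top?",t,e)
A=cv2.resize(np.load("pics/side0.npz")["im"][110:300,190:400],None,fx=3.5,fy=3.1,interpolation=cv2.INTER_CUBIC)
cv2.imwrite("pics/sc.png",A[...,::-1])
B=cv2.resize(np.load("pics/top0.npz")["im"][125:315,210:410],None,fx=4,fy=3.1,interpolation=cv2.INTER_CUBIC)
B=cv2.resize(np.load("pics/top0.npz")["im"][125:315,210:410],None,fx=3.15,fy=3.15,interpolation=cv2.INTER_CUBIC)
cv2.imwrite("pics/tc.png",B[...,::-1])
```

```text
side 3191 28.524975226754464
((606.8020629882812, -34.284210205078125), (208.43899536132812, 327.3374328613281), 0.6308019757270813)
266 [605.8  58.  191.9] [596.1  41.5 168.1] [618.   65.1 206. ] 258.81954887218046 198.45864661654136
 axis [-0.122  0.236 -0.964]
247 [ 470.5 -164.3   91.5] [ 431.1 -173.4   82.3] [ 507.9 -158.9   97.3] 365.36842105263156 182.18623481781376
 axis [-1.     0.005 -0.011]
blank 1234 [ 603.14325398 -117.03020383  147.56523028] [ 512.32055622 -193.43694027  100.01587221] [655.8690068  -81.35813935 176.00949062]
top 3729 29.513743734435252
((608.5691528320312, -39.04505920410156), (203.73658752441406, 322.61553955078125), 0.6592602729797363)
167 [608.1  51.4 203.1] [596.7  41.6 173.1] [619.4  61.8 207.5] 253.7425149700599 204.1377245508982
 axis [-0.924  0.136 -0.356]
203 [ 473.1 -167.    94.6] [ 434.3 -171.6   87.5] [ 508.4 -163.2   99.6] 383.0935960591133 285.54679802955667
 axis [-1.     0.006 -0.012]
blank 1495 [ 608.52566555 -136.9968112   163.45637425] [ 591.23871936 -195.19978791  113.00917208] [633.67784348 -87.15092641 178.38182453]
knob top? [608.89359113  49.00874957 204.0951996 ] 1.8886298796296288
```

View pics/tc.png

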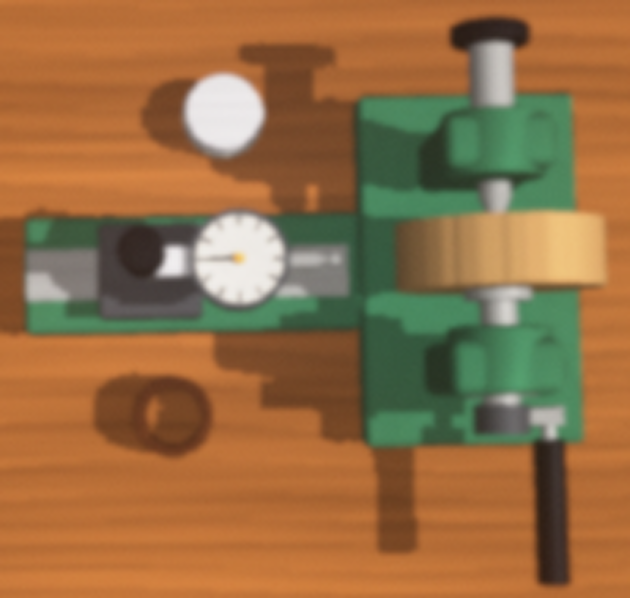

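drive_tool(
  series=[
    [0.106,0.143,0,-0.07,-1],
    [0.106,0.143,0,-0.07,-1],
    [0.106,0.143,0,-0.07,-1],
    [0.106,0.143,0,-0.07,-1],
    [0.106,0.143,0,-0.07,-1],
    [0.106,0.143,0,-0.07,-1],
    [0.106,0.143,0,-0.07,-1],
    [0.106,0.143,0,-0.07,-1],
    [0.106,0.143,0,-0.07,-1],
    [0.106,0.143,0,-0.07,-1],
  ],
  grip_force=30,
)

```text
time_s: 1.1
position: [396.9, -230.7, 256.1]
ee_rot: [-0.0, 1.0, -0.005, -0.0]
ft_force: [-0.2, -0.2, 0.0]
grip_width: 1.001
gripper_force: 0.0
```

drive_tool(
  series=[
    [0.106,0.143,0,0,-1],
    [0.106,0.143,0,0,-1],
    [0.106,0.143,0,0,-1],
    [0.106,0.143,0,0,-1],
    [0.106,0.143,0,0,-1],
    [0.106,0.143,0,0,-1],
    [0.106,0.143,0,0,-1],
    [0.106,0.143,0,0,-1],
    [0.106,0.14,0,0,-1],
    [0.1,0.1,0,0,-1],
  ],
)

```text
time_s: 2.1
position: [607.6, 46.7, 255.7]
ee_rot: [-0.0, 1.0, -0.003, -0.001]
ft_force: [-0.0, 0.5, -0.4]
grip_width: 1.006
gripper_force: 0.0
```

Run:
```python
from h import *
save("side","side1");s=robot.state(); print(s["time_s"],s["position"],s["ee_rot"],s["ft_force"],s["joints"])
A=cv2.resize(np.load("pics/side1.npz")["im"][60:300,160:420],None,fx=2.5,fy=2.5,interpolation=cv2.INTER_CUBIC)
cv2.imwrite("pics/sc1.png",A[...,::-1])
```

```text
2.15 [610.06124092  49.11791764 255.44004568] [-1.28262545e-03  9.99994784e-01 -2.88697726e-03  6.72514557e-04] [2.59244002 1.85993331 0.25219724] [-0.10316901  0.36974185  1.38073814  0.00273153  1.39003186  1.47291166]
```

View pics/sc1.png

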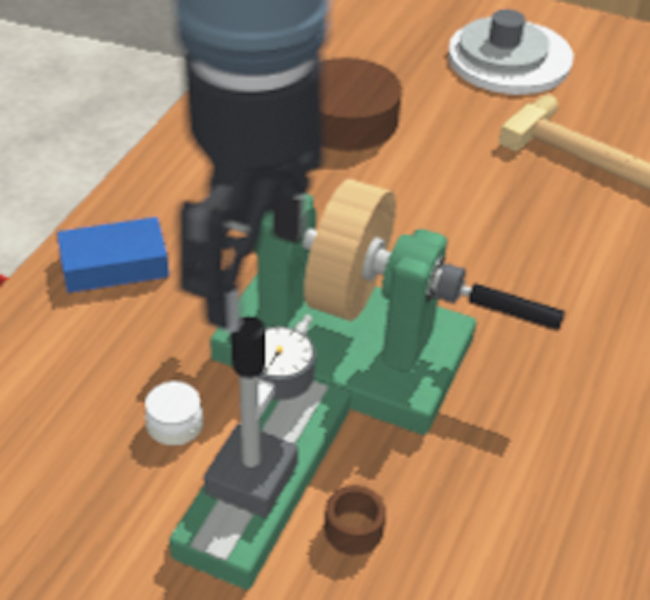

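The crop shows the fingers straddling the knob (at (248,345) in the crop) along the slide direction, with free space below.

drive_tool(
  series=[
    [-0.005,0.01,-0.06,0,-1],
    [-0.005,0.01,-0.06,0,-1],
    [0,0,-0.06,0,-1],
    [0,0,-0.06,0,-1],
    [0,0,-0.06,0,-0.5],
    [0,0,-0.01,0,1],
    [0,0,0,0,1],
    [0,0,0,0,1],
    [0,0,0,0,1],
    [0,0,0,0,1],
  ],
  grip_force=30,
)

```text
time_s: 3.15
position: [605.6, 49.0, 195.2]
ee_rot: [-0.0, 1.0, -0.004, 0.001]
ft_force: [0.8, 1.0, 2.4]
grip_width: 0.272
gripper_force: 30.1
```

drive_tool(
  series=[
    [0,-0.01,0,0,1],
    [0,-0.02,0,0,1],
    [0,-0.02,0,0,1],
    [0,-0.025,0,0,1],
    [0,-0.025,0,0,1],
    [0,-0.025,0,0,1],
    [0,-0.025,0,0,1],
    [0,-0.02,0,0,1],
    [0,-0.01,0,0,1],
    [0,0,0,0,1],
  ],
)

```text
time_s: 4.15
position: [605.7, 13.1, 195.2]
ee_rot: [-0.0, 1.0, -0.004, 0.001]
ft_force: [-0.5, 4.6, 4.5]
grip_width: 0.272
gripper_force: 30.3
```

Run:
```python
from h import *
a,_=save("side","side2");b,_=save("top","top2");s=robot.state(); print(s["time_s"],s["position"],s["ft_force"])
f=lambda n,i:(lambda c:cv2.resize(i[c[1]-45:c[1]+45,c[0]-45:c[0]+45],(400,400),interpolation=cv2.INTER_CUBIC))(proj(n,[607,-33,133]).astype(int))
cv2.imwrite("pics/c2.png",np.hstack([f("side",a),f("top",b)])[...,::-1])
```

```text
4.25 [605.72428509  13.07874396 195.14877116] [1.15922173 5.4954852  4.66788313]
```

View pics/c2.png

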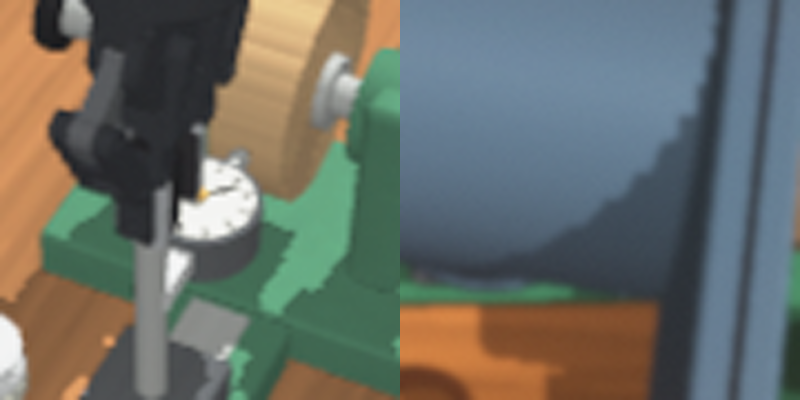

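The side half shows the needle running from its hub at (202,195) to its end at about (238,186). The top view is blocked by the arm. I'll work out the angle.

```bash
cat >> h.py <<'E'
def inplane(n,u,v,z=133.):
    p,r=ray(n,u,v); return p+(z-p[2])/r[2]*r
def ang(n,a,b,z=133.):
    A,B=inplane(n,*a,z),inplane(n,*b,z); d=(B-A)[:2]; return A,B,np.arctan2(d[0],d[1])%(2*np.pi)
E
python3 - <<'E'
from h import *
c=proj("side",[607,-33,133]).astype(int); o=c-45; k=90/400; print(c)
g=lambda u,v:(o[0]+u*k,o[1]+v*k)
print(ang("side",g(202,195),g(238,186)))
for P in ([607,-43,133],[617,-33,133],[607,-23,133],[597,-33,133]): print((proj("side",P)-o)/k)
E
```

```text
[280 188]
(array([608.01320461, -36.6473397 , 133.        ]), array([596.21516135, -48.46676697, 133.        ]), np.float64(3.926085385230654))
[210.22545739 186.3745327 ]
[179.62375986 193.97562129]
[190.82904345 216.10930947]
[221.7163635  208.33441411]
```

drive_tool(
  series=[
    [0,0.005,0,0,1],
    [0,0.005,0,0,1],
    [0,0.005,0,0,1],
    [0,0.005,0,0,1],
    [0,0.005,0,0,1],
    [0,0,0,0,1],
    [0,0,0,0,1],
    [0,0,0,0,-0.1],
    [0,0,0,0,-0.1],
    [0,0,0,0,-0.1],
  ],
)

```text
time_s: 5.25
position: [604.9, 17.5, 193.8]
ee_rot: [0.0, 1.0, -0.004, -0.001]
ft_force: [-0.1, -0.2, -0.7]
grip_width: 0.551
gripper_force: 0.0
```

Run:
```python
from h import *
a,_=save("side","side3");s=robot.state(); print(s["time_s"],s["position"],s["ft_force"],s["grip_width"])
c=(280,188);i=a[c[1]-25:c[1]+25,c[0]-25:c[0]+25]
cv2.imwrite("pics/c3.png",cv2.resize(i,(500,500),interpolation=cv2.INTER_CUBIC)[...,::-1])
```

```text
5.3 [604.88916263  17.56253906 193.82853505] [-0.75135817  0.38256394  0.08577858] 0.550875720811784
```

View pics/c3.png

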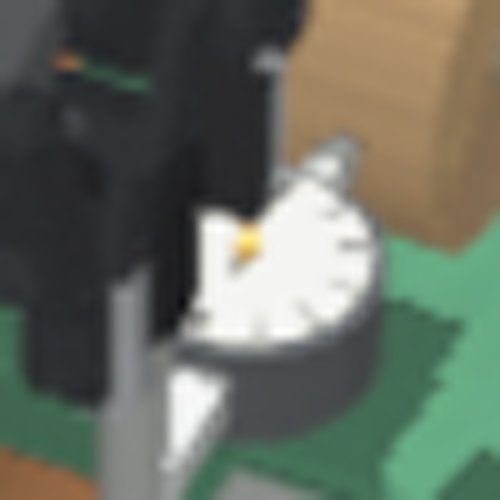

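drive_tool(
  series=[
    [0,0,0.05,0,-0.1],
    [0,0,0.1,0,-0.1],
    [0,0,0.1,0,-0.1],
    [0,0,0.05,0,-0.1],
    [-0.1,-0.12,0,0,-0.1],
    [-0.13,-0.16,0,0,-0.1],
    [-0.15,-0.18,0,0,-0.1],
    [-0.15,-0.18,0,0,-0.1],
    [-0.13,-0.16,0,0,-0.1],
    [-0.1,-0.12,0,0,-0.1],
  ],
)

```text
time_s: 6.3
position: [451.5, -167.8, 254.6]
ee_rot: [0.0, 1.0, -0.004, -0.0]
ft_force: [0.1, 0.4, 0.0]
grip_width: 0.552
gripper_force: 0.0
```

Run:
```python
from h import *
a,_=save("side","side4");b,_=save("top","top4");s=robot.state(); print(s["time_s"],s["position"],s["ft_force"],s["joints"])
c=proj("side",[607,-32,133]).astype(int);d=proj("top",[607,-32,133]).astype(int);print(c,d)
f=lambda i,c,n:i[c[1]-n:c[1]+n,c[0]-n:c[0]+n]
r=lambda i:cv2.resize(i,(400,400),interpolation=cv2.INTER_CUBIC)
w=f(b,(370,260),70)
cv2.imwrite("pics/c4.png",np.vstack([np.hstack([cv2.resize(f(a,c,20),(300,300),interpolation=2),cv2.resize(f(b,d,20),(300,300),interpolation=2)]),np.hstack([cv2.resize(w,(300,300)),cv2.resize(f(a,(370,175),70),(300,300))])])[...,::-1])
```

```text
6.4 [ 451.15835061 -168.83366245  254.61825891] [-0.49225654  0.6717815   0.21180481] [-5.89179672e-01  1.36321834e-01  1.69360855e+00 -1.47221018e-03
  1.31157227e+00  9.94143048e-01]
[279 188] [305 207]
```

View pics/c4.png

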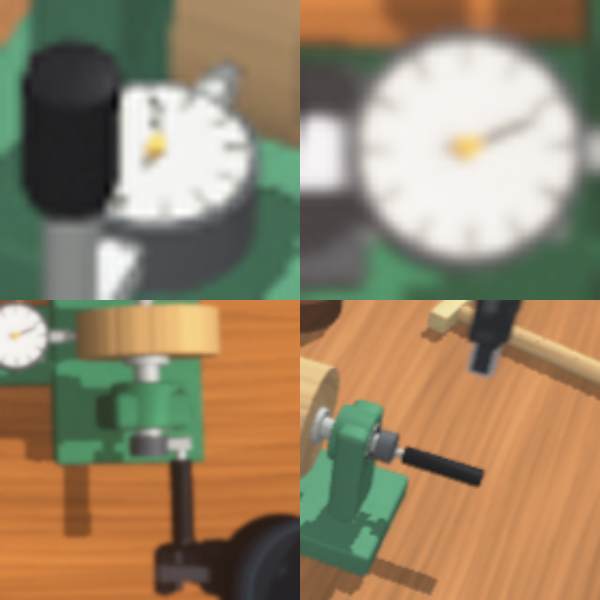

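The top-right crop shows the needle from (466,147) to (535,118), a reading of about 2.74 rad. That is too much, so I'll go back and draw the indicator off about 2.3 mm.

drive_tool(
  series=[
    [0.1,0.12,0,0,-0.1],
    [0.13,0.16,0,0,-0.1],
    [0.15,0.18,0,0,-0.1],
    [0.15,0.18,0,0,-0.1],
    [0.13,0.16,0,0,-0.1],
    [0.1,0.112,0,0,-0.1],
    [0,0,-0.05,0,-0.1],
    [0,0,-0.1,0,-0.1],
    [0,0,-0.1,0,-0.1],
    [0,0,-0.05,0,-0.1],
  ],
)

```text
time_s: 7.4
position: [603.7, 16.4, 192.0]
ee_rot: [-0.0, 1.0, -0.004, -0.002]
ft_force: [0.7, -0.3, -0.2]
grip_width: 0.55
gripper_force: 0.0
```

drive_tool(
  series=[
    [0,0,0,0,1],
    [0,0,0,0,1],
    [0,0,0,0,1],
    [0,0,0,0,1],
    [0,0.005,0,0,1],
    [0,0.005,0,0,1],
    [0,0.005,0,0,1],
    [0,0.003,0,0,1],
    [0,0,0,0,1],
    [0,0,0,0,1],
  ],
)

```text
time_s: 8.4
position: [604.9, 19.3, 194.3]
ee_rot: [0.0, 1.0, -0.004, -0.0]
ft_force: [-1.9, -3.9, -4.7]
grip_width: 0.271
gripper_force: 30.9
```

drive_tool(
  series=[
    [0,0,0,0,-0.1],
    [0,0,0,0,-0.1],
    [0,0,0,0,-0.1],
    [0,0,0.05,0,-0.1],
    [0,0,0.1,0,-0.1],
    [0,0,0.1,0,-0.1],
    [0,0,0.05,0,-0.1],
    [-0.08,-0.15,0,0,-0.1],
    [-0.2,-0.2,0,0,-0.1],
    [-0.2,-0.2,0,0,-0.1],
  ],
)

```text
time_s: 9.4
position: [517.8, -81.7, 254.5]
ee_rot: [0.0, 1.0, -0.003, 0.0]
ft_force: [0.6, -1.7, 0.7]
grip_width: 0.55
gripper_force: 0.0
```

```bash
cat >> h.py <<'E'
def needle(b,y0=-32,verbose=False):
    # top view: yellow hub -> polar darkness along radii, in the dial's plane
    c=proj("top",[607.5,y0,133]).astype(int); n=18
    i=b[c[1]-n:c[1]+n,c[0]-n:c[0]+n]; h=cv2.cvtColor(i,cv2.COLOR_RGB2HSV)
    w=np.where((h[...,1]>60)&(h[...,0]>12)&(h[...,0]<35)&(h[...,2]>150),h[...,1].astype(float),0)
    v,u=np.mgrid[:2*n,:2*n]; m=(np.hypot(u-n,v-n)<9); w=w*m
    if w.sum()<100: return None
    hc=np.array([(u*w).sum(),(v*w).sum()])/w.sum()+c-n
    H=inplane("top",*hc); g=cv2.cvtColor(b,cv2.COLOR_RGB2GRAY).astype(np.float32)
    th=np.arange(0,2*np.pi,.02); rs=np.arange(5,14.1,.5)
    pts=np.array([[proj("top",H+[r*np.sin(t),r*np.cos(t),0]) for r in rs] for t in th],np.float32)
    val=cv2.remap(g,pts[...,0],pts[...,1],cv2.INTER_LINEAR).mean(1)
    s=np.median(val)-val; k=int(s.argmax()); idx=(np.arange(k-12,k+13))%len(th); ww=np.clip(s[idx]-s[k]*.3,0,None)
    a=th[k]+((np.arange(-12,13)*.02)*ww).sum()/ww.sum()
    return round(float(a%(2*np.pi)),3),round(float(s[k]),1),H.round(1)
E
python3 - <<'E'
from h import *
print(needle(np.load("pics/top4.npz")["im"])); print(needle(np.load("pics/top0.npz")["im"],3))
a,_=save("side","side5");b,_=save("top","top5");s=robot.state(); print(s["time_s"],s["position"],s["ft_force"])
print(needle(b))
E
```

```text
Traceback (most recent call last):
  File "h.py", line 34, in needle
    pts=np.array([[proj("top",H+[r*np.sin(t),r*np.cos(t),0]) for r in rs] for t in th],np.float32)
                   ~~~~^^^^^^^^^^^^^^^^^^^^^^^^^^^^^^^^^^^^^
  File "h.py", line 11, in proj
    c,M,p=cam(n); q=M.T@(np.array(P)-p); return np.array([c["fx"]*q[0]/q[2]+c["cx"],c["fy"]*q[1]/q[2]+c["cy"]])
          ~~~^^^
  File "h.py", line 5, in cam
    c=viewer.camera_info(n); q=c["orientation"]
ValueError: time passes only in moves, steps and waits
```

```bash
sed -i 's/^def cam(n):/import functools\n@functools.cache\ndef cam(n):/' h.py
python3 - <<'E'
from h import *
print(needle(np.load("pics/top4.npz")["im"])); print(needle(np.load("pics/top0.npz")["im"],3))
a,_=save("side","side5");b,_=save("top","top5");s=robot.state(); print(s["time_s"],s["position"],s["ft_force"])
print(needle(b))
E
```

```text
(2.783, 45.4, array([609.7, -34.9, 133. ]))
(6.27, 50.1, array([609.4,   0.9, 133. ]))
9.5 [514.96655283 -84.18287635 254.52407006] [0.87318536 0.31758874 0.53914442]
(0.912, 52.0, array([609.8, -31. , 133. ]))
```

drive_tool(
  series=[
    [0.08,0.1,0,0,-0.1],
    [0.15,0.17,0,0,-0.1],
    [0.13,0.15,0,0,-0.1],
    [0.08,0.085,0,0,-0.1],
    [0,0,-0.05,0,-0.1],
    [0,0,-0.1,0,-0.1],
    [0,0,-0.1,0,-0.1],
    [0,0,-0.05,0,-0.1],
    [0,0,0,0,-0.1],
    [0,0,0,0,-0.1],
  ],
)

```text
time_s: 10.5
position: [606.6, 19.6, 194.8]
ee_rot: [0.0, 1.0, -0.004, 0.0]
ft_force: [0.3, 0.1, 0.4]
grip_width: 0.55
gripper_force: 0.0
```

drive_tool(
  series=[
    [0,0,0,0,1],
    [0,0,0,0,1],
    [0,0,0,0,1],
    [0,0,0,0,1],
    [0,-0.005,0,0,1],
    [0,-0.006,0,0,1],
    [0,0,0,0,1],
    [0,0,0,0,-0.1],
    [0,0,0,0,-0.1],
    [0,0,0.02,0,-0.1],
  ],
)

```text
time_s: 11.5
position: [605.9, 17.7, 197.5]
ee_rot: [-0.0, 1.0, -0.004, -0.001]
ft_force: [1.2, 0.1, -0.0]
grip_width: 0.548
gripper_force: 0.0
```

drive_tool(
  series=[
    [0,0,0.05,0,-0.1],
    [0,0,0.1,0,-0.1],
    [0,0,0.1,0,-0.1],
    [0,0,0.05,0,-0.1],
    [-0.1,-0.12,0,0,-0.1],
    [-0.13,-0.16,0,0,-0.1],
    [-0.15,-0.18,0,0,-0.1],
    [-0.15,-0.18,0,0,-0.1],
    [-0.13,-0.16,0,0,-0.1],
    [-0.1,-0.12,0,0,-0.1],
  ],
)

```text
time_s: 12.5
position: [452.8, -167.9, 258.6]
ee_rot: [0.0, 1.0, -0.005, -0.0]
ft_force: [0.5, 0.3, -0.2]
grip_width: 0.553
gripper_force: 0.0
```

```bash
cat > rd.py <<'E'
from h import *
import sys
b,_=save("top","t"+sys.argv[1]);s=robot.state(); print(s["time_s"],s["position"].round(1),s["ft_force"].round(1),s["grip_width"].round(3),needle(b))
E
python3 rd.py 6
```

```text
Traceback (most recent call last):
  File "rd.py", line 3, in <module>
    b,_=save("top","t"+sys.argv[1]);s=robot.state(); print(s["time_s"],s["position"].round(1),s["ft_force"].round(1),s["grip_width"].round(3),needle(b))
                                                                                                                     ^^^^^^^^^^^^^^^^^^^^^
AttributeError: 'float' object has no attribute 'round'
```

```bash
sed -i 's/s\["grip_width"\].round(3)/round(s["grip_width"],3)/' rd.py; python3 rd.py 6
python3 - <<'E'
from h import *
# hub, handle from earlier frames: axis of handle via depth in current top view
z=np.load("pics/top0.npz");P=cloud("top",z["d"]);hsv=cv2.cvtColor(z["im"],cv2.COLOR_RGB2HSV)
# spindle behind (steel at far end) & blank x-extents: y centre of blank
w=(P[...,2]>110)&(hsv[...,1]>60)&(hsv[...,0]<25)&(abs(P[...,0]-612)<15)&(abs(P[...,1]+140)<70)
q=P[w]; top=q[q[:,2]>165]; 
A=np.c_[2*q[:,1:],np.ones(len(q))]; c=np.linalg.lstsq(A,(q[:,1:]**2).sum(1),rcond=None)[0]; print("blank centre",c[:2],np.sqrt(c[2]+c[0]**2+c[1]**2))
# uprights symmetric about y=0 of stand: green above 100
g=(hsv[...,0]>60)&(hsv[...,0]<90)&(hsv[...,1]>90)&(P[...,2]>140)&(P[...,2]<160)&(abs(P[...,0]-600)<120)&(abs(P[...,1]+140)<90)
q=P[g]; 
for s in (q[q[:,0]<600],q[q[:,0]>610]): print(len(s),s.min(0).round(1),s.max(0).round(1))
E
```

```text
12.6 [ 452.4 -168.8  258.6] [0.9 0.7 0.1] 0.552 (1.071, 47.7, array([609.9, -30.8, 133. ]))
blank centre [-142.82391982  118.83227802] 55.982304932191155
667 [ 535.2 -168.1  140.1] [ 571.  -110.7  151.2]
642 [ 652.2 -168.5  140. ] [ 686.8 -110.5  151.1]
```

drive_tool(
  series=[
    [0.1,0.12,0,0,-0.1],
    [0.13,0.16,0,0,-0.1],
    [0.15,0.18,0,0,-0.1],
    [0.15,0.18,0,0,-0.1],
    [0.13,0.16,0,0,-0.1],
    [0.1,0.12,0,0,-0.1],
    [0,0,-0.06,0,-0.1],
    [0,0,-0.11,0,-0.1],
    [0,0,-0.1,0,-0.1],
    [0,0,-0.05,0,-0.1],
  ],
)

```text
time_s: 13.6
position: [605.0, 18.0, 191.9]
ee_rot: [-0.0, 1.0, -0.004, -0.002]
ft_force: [-0.9, -0.1, 0.4]
grip_width: 0.548
gripper_force: 0.0
```

drive_tool(
  series=[
    [0,0,0,0,1],
    [0,0,0,0,1],
    [0,0,0,0,1],
    [0,0,0,0,1],
    [0,-0.003,0,0,1],
    [0,-0.003,0,0,1],
    [0,0,0,0,1],
    [0,0,0,0,-0.1],
    [0,0,0,0,-0.1],
    [0,0,0.02,0,-0.1],
  ],
)

```text
time_s: 14.6
position: [607.0, 16.0, 199.1]
ee_rot: [0.0, 1.0, -0.004, 0.001]
ft_force: [-0.2, 0.6, -1.1]
grip_width: 0.553
gripper_force: 0.0
```

drive_tool(
  series=[
    [0,0,0.05,0,-0.1],
    [0,0,0.1,0,-0.1],
    [0,0,0.1,0,-0.1],
    [0,0,0.05,0,-0.1],
    [-0.1,-0.12,0,0,-0.1],
    [-0.13,-0.16,0,0,-0.1],
    [-0.15,-0.18,0,0,-0.1],
    [-0.15,-0.18,0,0,-0.1],
    [-0.13,-0.16,0,0,-0.1],
    [-0.1,-0.12,0,0,-0.1],
  ],
)

```text
time_s: 15.6
position: [452.9, -169.2, 258.9]
ee_rot: [0.001, 1.0, -0.005, 0.0]
ft_force: [0.4, -0.9, -0.2]
grip_width: 0.549
gripper_force: 0.0
```

```bash
python3 rd.py 7
```

```text
15.65 [ 450.9 -171.8  258.9] [-0.5 -2.1  1. ] 0.552 (1.774, 46.7, array([610.2, -33.1, 133. ]))
```

drive_tool(
  series=[
    [0,0,-0.1,0,-0.1],
    [0,0,-0.2,0,-0.1],
    [0,0,-0.2,0,-0.1],
    [0,0,-0.2,0,-0.1],
    [0,0,-0.13,0,-0.1],
    [0,0,0,0,-0.1],
    [0,0,0,0,1],
    [0,0,0,0,1],
    [0,0,0,0,1],
    [0,0,0,0,1],
  ],
  grip_force=20,
)

```text
time_s: 16.65
position: [455.6, -168.7, 93.9]
ee_rot: [0.001, 1.0, -0.004, 0.002]
ft_force: [0.4, -3.4, 1.3]
grip_width: 0.2
gripper_force: 20.9
```

```bash
python3 rd.py 8
python3 - <<'E'
from h import *
save("side","s8")
im=[np.load(f"pics/{n}.npz")["im"] for n in("s8","t8")]
o=[cv2.resize(im[0][130:230,300:420],(400,333),interpolation=2),cv2.resize(im[1][220:320,320:440],(400,333),interpolation=2)]
cv2.imwrite("pics/c8.png",np.hstack(o)[...,::-1])
E
```

```text
16.7 [ 455.6 -168.6   93.7] [ 1.5 -3.5  0.8] 0.205 (1.95, 51.5, array([610.1, -33.1, 133. ]))
```

View pics/c8.png

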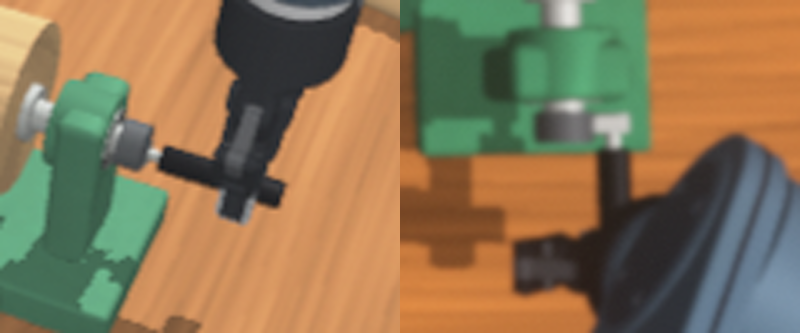

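The handle is held in the pads in both views, near (235,185) on the left and (610,250) on the right. Next I'll compute the arc steps.

```bash
cat > arc.py <<'E'
import numpy as np,sys
# arc.py a0 a1 nrows [r] -> y,z shares per row (degrees, from +y towards +z)
a0,a1,n=float(sys.argv[1]),float(sys.argv[2]),int(sys.argv[3])
a=np.radians(np.linspace(a0,a1,n+1)); p=np.c_[45*np.cos(a),45*np.sin(a)]/200
d=np.diff(np.round(p,4),axis=0)
print([[0,round(y,4),round(z,4),0,1] for y,z in d])
E
for k in 0 1 2 3; do python3 arc.py $((-131-45*k)) $((-176-45*k)) 8; done
```

```text
[[0, np.float64(-0.0159), np.float64(0.0153), 0, 1], [0, np.float64(-0.0144), np.float64(0.0168), 0, 1], [0, np.float64(-0.0127), np.float64(0.0181), 0, 1], [0, np.float64(-0.0108), np.float64(0.0192), 0, 1], [0, np.float64(-0.0088), np.float64(0.0202), 0, 1], [0, np.float64(-0.0069), np.float64(0.021), 0, 1], [0, np.float64(-0.0047), np.float64(0.0216), 0, 1], [0, np.float64(-0.0027), np.float64(0.0219), 0, 1]]
[[0, np.float64(-0.0004), np.float64(0.0221), 0, 1], [0, np.float64(0.0017), np.float64(0.022), 0, 1], [0, np.float64(0.0039), np.float64(0.0217), 0, 1], [0, np.float64(0.0059), np.float64(0.0213), 0, 1], [0, np.float64(0.0081), np.float64(0.0206), 0, 1], [0, np.float64(0.01), np.float64(0.0196), 0, 1], [0, np.float64(0.0118), np.float64(0.0187), 0, 1], [0, np.float64(0.0137), np.float64(0.0173), 0, 1]]
[[0, np.float64(0.0153), np.float64(0.0159), 0, 1], [0, np.float64(0.0168), np.float64(0.0144), 0, 1], [0, np.float64(0.0181), np.float64(0.0127), 0, 1], [0, np.float64(0.0192), np.float64(0.0108), 0, 1], [0, np.float64(0.0202), np.float64(0.0088), 0, 1], [0, np.float64(0.021), np.float64(0.0069), 0, 1], [0, np.float64(0.0216), np.float64(0.0047), 0, 1], [0, np.float64(0.0219), np.float64(0.0027), 0, 1]]
[[0, np.float64(0.0221), np.float64(0.0004), 0, 1], [0, np.float64(0.022), np.float64(-0.0017), 0, 1], [0, np.float64(0.0217), np.float64(-0.0039), 0, 1], [0, np.float64(0.0213), np.float64(-0.0059), 0, 1], [0, np.float64(0.0206), np.float64(-0.0081), 0, 1], [0, np.float64(0.0196), np.float64(-0.01), 0, 1], [0, np.float64(0.0187), np.float64(-0.0118), 0, 1], [0, np.float64(0.0173), np.float64(-0.0137), 0, 1]]
```

drive_tool(
  series=[
    [0,-0.016,0.0153,0,1],
    [0,-0.0144,0.0168,0,1],
    [0,-0.0127,0.018,0,1],
    [0,-0.0108,0.0192,0,1],
    [0,-0.0088,0.0202,0,1],
    [0,-0.0069,0.021,0,1],
    [0,-0.0047,0.0216,0,1],
    [0,-0.0027,0.0219,0,1],
    [0,0,0,0,1],
    [0,0,0,0,1],
  ],
)

```text
time_s: 17.75
position: [455.5, -183.0, 123.4]
ee_rot: [0.0, 1.0, -0.004, 0.001]
ft_force: [5.0, -0.9, -2.6]
grip_width: 0.203
gripper_force: 20.7
```

```bash
python3 rd.py 9
```

```text
17.8 [ 455.5 -183.   123.4] [ 6.1 -1.2 -2.8] 0.199 (0.934, 41.0, array([609.9, -32.5, 133. ]))
```

drive_tool(
  series=[
    [0,-0.0004,0.022,0,1],
    [0,0.0017,0.022,0,1],
    [0,0.0039,0.0217,0,1],
    [0,0.0059,0.0213,0,1],
    [0,0.008,0.0206,0,1],
    [0,0.01,0.0196,0,1],
    [0,0.0118,0.0187,0,1],
    [0,0.0137,0.0173,0,1],
    [0,0,0,0,1],
    [0,0,0,0,1],
  ],
)

```text
time_s: 18.8
position: [455.4, -172.2, 156.1]
ee_rot: [0.0, 1.0, -0.004, 0.001]
ft_force: [5.0, -1.8, -2.1]
grip_width: 0.202
gripper_force: 20.8
```

```bash
python3 rd.py 10
```

```text
18.85 [ 455.4 -172.2  156.1] [ 4.9 -2.1 -1.2] 0.198 (2.176, 51.3, array([609.9, -33.1, 133. ]))
```

drive_tool(
  series=[
    [0,0.0153,0.0159,0,1],
    [0,0.0168,0.0144,0,1],
    [0,0.018,0.0127,0,1],
    [0,0.0192,0.0108,0,1],
    [0,0.0202,0.0088,0,1],
    [0,0.021,0.0069,0,1],
    [0,0.0216,0.0047,0,1],
    [0,0.0219,0.0027,0,1],
    [0,0,0,0,1],
    [0,0,0,0,1],
  ],
)

```text
time_s: 19.85
position: [455.3, -141.4, 171.5]
ee_rot: [0.0, 1.0, -0.004, 0.001]
ft_force: [4.2, -2.5, -1.2]
grip_width: 0.199
gripper_force: 20.8
```

```bash
python3 rd.py 11
```

```text
19.9 [ 455.3 -141.5  171.5] [ 5.  -1.9 -1.3] 0.203 (3.613, 45.0, array([609.5, -33.1, 133. ]))
```

Forces are small. Continuing round.

drive_tool(
  series=[
    [0,0.022,0.0004,0,1],
    [0,0.022,-0.0017,0,1],
    [0,0.0217,-0.0039,0,1],
    [0,0.0213,-0.0059,0,1],
    [0,0.0206,-0.008,0,1],
    [0,0.0196,-0.01,0,1],
    [0,0.0187,-0.0118,0,1],
    [0,0.0173,-0.0137,0,1],
    [0,0,0,0,1],
    [0,0,0,0,1],
  ],
)

```text
time_s: 20.9
position: [455.3, -108.6, 160.4]
ee_rot: [0.0, 1.0, -0.004, 0.001]
ft_force: [4.8, -2.0, -0.8]
grip_width: 0.199
gripper_force: 20.9
```

```bash
python3 rd.py 12
```

```text
20.95 [ 455.3 -108.6  160.4] [ 4.7 -2.3 -0.5] 0.204 (3.162, 52.9, array([609.5, -33.1, 133. ]))
```

drive_tool(
  series=[
    [0,0.016,-0.0153,0,1],
    [0,0.0144,-0.0168,0,1],
    [0,0.0127,-0.018,0,1],
    [0,0.0108,-0.0192,0,1],
    [0,0.0088,-0.0202,0,1],
    [0,0.0069,-0.021,0,1],
    [0,0.0047,-0.0216,0,1],
    [0,0.0027,-0.0219,0,1],
    [0,0,0,0,1],
    [0,0,0,0,1],
  ],
)

```text
time_s: 21.95
position: [455.3, -93.2, 129.6]
ee_rot: [0.0, 1.0, -0.004, 0.001]
ft_force: [5.3, -3.0, 1.0]
grip_width: 0.199
gripper_force: 21.0
```

```bash
python3 rd.py 13
```

```text
22.0 [455.3 -93.2 129.6] [ 6.4 -2.4  0.2] 0.2 (1.156, 52.8, array([609.8, -32.7, 133. ]))
```

drive_tool(
  series=[
    [0,0.0004,-0.022,0,1],
    [0,-0.0017,-0.022,0,1],
    [0,-0.0039,-0.0217,0,1],
    [0,-0.0059,-0.0213,0,1],
    [0,-0.008,-0.0206,0,1],
    [0,-0.01,-0.0196,0,1],
    [0,-0.0118,-0.0187,0,1],
    [0,-0.0137,-0.0173,0,1],
    [0,0,0,0,1],
    [0,0,0,0,1],
  ],
)

```text
time_s: 23.0
position: [455.4, -104.1, 96.8]
ee_rot: [0.0, 1.0, -0.004, 0.001]
ft_force: [5.5, -1.8, 3.0]
grip_width: 0.197
gripper_force: 21.3
```

```bash
python3 rd.py 14
```

```text
23.05 [ 455.4 -104.1   96.9] [ 5.2 -1.3  2.6] 0.205 (1.458, 51.0, array([609.6, -33. , 133. ]))
```

drive_tool(
  series=[
    [0,-0.0153,-0.0159,0,1],
    [0,-0.0168,-0.0144,0,1],
    [0,-0.018,-0.0127,0,1],
    [0,-0.0192,-0.0108,0,1],
    [0,-0.0202,-0.0088,0,1],
    [0,-0.021,-0.0069,0,1],
    [0,-0.0216,-0.0047,0,1],
    [0,-0.0219,-0.0027,0,1],
    [0,0,0,0,1],
    [0,0,0,0,1],
  ],
)

```text
time_s: 24.05
position: [455.5, -134.3, 81.4]
ee_rot: [-0.0, 1.0, -0.004, 0.001]
ft_force: [6.6, 1.2, 2.5]
grip_width: 0.196
gripper_force: 21.4
```

```bash
python3 rd.py 15
```

```text
24.1 [ 455.5 -134.3   81.4] [7.7 1.3 1.8] 0.2 (1.947, 52.4, array([610.1, -33.1, 133. ]))
```

```bash
python3 - <<'E'
import numpy as np
P=np.array([[-168.6,93.7],[-183,123.4],[-172.2,156.1],[-141.5,171.5],[-108.6,160.4],[-93.2,129.6],[-104.1,96.9],[-134.3,81.4]])
r=np.array([1.95,.934,2.176,3.613,3.162,1.156,1.458,1.947])
A=np.c_[2*P,np.ones(8)];c=np.linalg.lstsq(A,(P**2).sum(1),rcond=None)[0];print(c[:2],np.sqrt(c[2]+(c[:2]**2).sum()))
a=np.unwrap(np.arctan2(P[:,1]-c[1],P[:,0]-c[0]));print(np.degrees(a).round(1))
t=np.radians(np.arange(-540,0,1.))
for n in(2,3):
    B=lambda x:np.column_stack([f(k*x) for k in range(n+1) for f in((np.cos,np.sin) if k else (np.cos,))])
    f=np.linalg.lstsq(B(a),r,rcond=None)[0]; v=B(t)@f; i=v.argmax(); print(n,np.degrees(t[i]),v[i],(B(a)@f-r).round(2))
E
python3 arc.py 228.5 90 20
```

```text
[-138.08570478  126.5058505 ] 45.04572707394437
[-132.9 -176.  -220.9 -265.7 -311.  -356.1 -401.1 -445.2]
2 -278.0 3.7675176121430365 [-0.18  0.12 -0.07  0.06 -0.1   0.17 -0.22  0.22]
3 -277.0 3.8515742620191387 [-0.14  0.15 -0.14  0.14 -0.14  0.14 -0.14  0.13]
[[0, np.float64(-0.0192), np.float64(0.0192), 0, 1], [0, np.float64(-0.0168), np.float64(0.0214), 0, 1], [0, np.float64(-0.0141), np.float64(0.0232), 0, 1], [0, np.float64(-0.0111), np.float64(0.0248), 0, 1], [0, np.float64(-0.0081), np.float64(0.0259), 0, 1], [0, np.float64(-0.0049), np.float64(0.0268), 0, 1], [0, np.float64(-0.0017), np.float64(0.0271), 0, 1], [0, np.float64(0.0016), np.float64(0.0271), 0, 1], [0, np.float64(0.0049), np.float64(0.0268), 0, 1], [0, np.float64(0.0081), np.float64(0.0259), 0, 1], [0, np.float64(0.0111), np.float64(0.0248), 0, 1], [0, np.float64(0.0141), np.float64(0.0233), 0, 1], [0, np.float64(0.0168), np.float64(0.0214), 0, 1], [0, np.float64(0.0192), np.float64(0.0192), 0, 1], [0, np.float64(0.0214), np.float64(0.0167), 0, 1], [0, np.float64(0.0232), np.float64(0.0141), 0, 1], [0, np.float64(0.0248), np.float64(0.0112), 0, 1], [0, np.float64(0.0259), np.float64(0.0081), 0, 1], [0, np.float64(0.0268), np.float64(0.0049), 0, 1], [0, np.float64(0.0271), np.float64(0.0016), 0, 1]]
```

```bash
sed -i 's/round(y,4),round(z,4)/float(round(y,4)),float(round(z,4))/' arc.py; python3 arc.py -446 -311 20; python3 arc.py -311 -300 3;python3 arc.py -300 -290 2;python3 arc.py -290 -280 2;python3 arc.py -280 -270 2;python3 arc.py -270 -260 2
```

```text
[[0, 0.0263, 0.0034, 0, 1], [0, 0.0257, 0.0065, 0, 1], [0, 0.0247, 0.0095, 0, 1], [0, 0.0235, 0.0122, 0, 1], [0, 0.0218, 0.015, 0, 1], [0, 0.02, 0.0174, 0, 1], [0, 0.0178, 0.0197, 0, 1], [0, 0.0153, 0.0216, 0, 1], [0, 0.0127, 0.0232, 0, 1], [0, 0.0099, 0.0246, 0, 1], [0, 0.0069, 0.0256, 0, 1], [0, 0.0038, 0.0262, 0, 1], [0, 0.0008, 0.0265, 0, 1], [0, -0.0024, 0.0264, 0, 1], [0, -0.0054, 0.0259, 0, 1], [0, -0.0085, 0.0251, 0, 1], [0, -0.0113, 0.0239, 0, 1], [0, -0.0141, 0.0225, 0, 1], [0, -0.0167, 0.0206, 0, 1], [0, -0.0189, 0.0185, 0, 1]]
[[0, -0.0111, 0.0091, 0, 1], [0, -0.0118, 0.0084, 0, 1], [0, -0.0122, 0.0076, 0, 1]]
[[0, -0.0174, 0.009, 0, 1], [0, -0.0181, 0.0075, 0, 1]]
[[0, -0.0188, 0.0059, 0, 1], [0, -0.0191, 0.0043, 0, 1]]
[[0, -0.0195, 0.0025, 0, 1], [0, -0.0196, 0.0009, 0, 1]]
[[0, -0.0196, -0.0009, 0, 1], [0, -0.0195, -0.0025, 0, 1]]
```

drive_tool(
  series=[
    [0,0.0263,0.0034,0,1],
    [0,0.0257,0.0065,0,1],
    [0,0.0247,0.0095,0,1],
    [0,0.0235,0.0122,0,1],
    [0,0.0218,0.015,0,1],
    [0,0.02,0.0174,0,1],
    [0,0.0178,0.0197,0,1],
    [0,0.0153,0.0216,0,1],
    [0,0.0127,0.0232,0,1],
    [0,0.0099,0.0246,0,1],
  ],
)

```text
time_s: 25.1
position: [455.3, -95.6, 111.8]
ee_rot: [0.0, 1.0, -0.004, 0.001]
ft_force: [6.9, -3.8, -4.0]
grip_width: 0.199
gripper_force: 20.7
```

drive_tool(
  series=[
    [0,0.0069,0.0256,0,1],
    [0,0.0038,0.0262,0,1],
    [0,0.0008,0.0265,0,1],
    [0,-0.0024,0.0264,0,1],
    [0,-0.0054,0.0259,0,1],
    [0,-0.0085,0.0251,0,1],
    [0,-0.0113,0.0239,0,1],
    [0,-0.0141,0.0225,0,1],
    [0,-0.0167,0.0206,0,1],
    [0,-0.0189,0.0185,0,1],
  ],
)

```text
time_s: 26.1
position: [455.1, -107.5, 159.4]
ee_rot: [-0.001, 1.0, -0.004, 0.001]
ft_force: [9.9, 1.6, -6.2]
grip_width: 0.2
gripper_force: 20.8
```

drive_tool(
  series=[
    [0,-0.0111,0.0091,0,1],
    [0,-0.0118,0.0084,0,1],
    [0,-0.0122,0.0076,0,1],
    [0,0,0,0,1],
    [0,0,0,0,1],
    [0,0,0,0,1],
    [0,0,0,0,1],
    [0,0,0,0,1],
    [0,0,0,0,1],
    [0,0,0,0,1],
  ],
)

```text
time_s: 27.1
position: [455.1, -114.3, 164.4]
ee_rot: [-0.001, 1.0, -0.004, 0.001]
ft_force: [8.1, 1.8, -2.9]
grip_width: 0.201
gripper_force: 21.0
```

```bash
python3 rd.py 16
```

```text
27.15 [ 455.1 -114.4  164.4] [ 8.5  1.6 -3.5] 0.201 (3.168, 55.7, array([609.5, -33.1, 133. ]))
```

drive_tool(
  series=[
    [0,-0.0174,0.009,0,1],
    [0,-0.0181,0.0075,0,1],
    [0,0,0,0,1],
    [0,0,0,0,1],
    [0,0,0,0,1],
    [0,0,0,0,1],
    [0,0,0,0,1],
    [0,0,0,0,1],
    [0,0,0,0,1],
    [0,0,0,0,1],
  ],
)

```text
time_s: 28.15
position: [455.1, -121.3, 167.8]
ee_rot: [-0.001, 1.0, -0.004, 0.001]
ft_force: [8.1, 2.2, -1.6]
grip_width: 0.201
gripper_force: 21.2
```

```bash
python3 rd.py 17
```

```text
28.2 [ 455.1 -121.3  167.8] [ 7.3  2.5 -1.8] 0.198 (3.335, 53.1, array([609.5, -33.1, 133. ]))
```

drive_tool(
  series=[
    [0,-0.0188,0.0059,0,1],
    [0,-0.0191,0.0043,0,1],
    [0,0,0,0,1],
    [0,0,0,0,1],
    [0,0,0,0,1],
    [0,0,0,0,1],
    [0,0,0,0,1],
    [0,0,0,0,1],
    [0,0,0,0,1],
    [0,0,0,0,1],
  ],
)

```text
time_s: 29.2
position: [455.1, -128.7, 170.0]
ee_rot: [-0.001, 1.0, -0.004, 0.001]
ft_force: [8.0, 2.1, -0.5]
grip_width: 0.202
gripper_force: 21.3
```

```bash
python3 rd.py 18
```

```text
29.25 [ 455.  -128.7  170. ] [ 7.1  2.7 -0.7] 0.206 (3.416, 49.7, array([609.5, -33.1, 133. ]))
```

drive_tool(
  series=[
    [0,-0.0195,0.0025,0,1],
    [0,-0.0196,0.0009,0,1],
    [0,0,0,0,1],
    [0,0,0,0,1],
    [0,0,0,0,1],
    [0,0,0,0,1],
    [0,0,0,0,1],
    [0,0,0,0,1],
    [0,0,0,0,1],
    [0,0,0,0,1],
  ],
)

```text
time_s: 30.25
position: [455.0, -136.6, 170.8]
ee_rot: [-0.001, 1.0, -0.004, 0.001]
ft_force: [7.0, 2.3, 1.1]
grip_width: 0.204
gripper_force: 21.4
```

```bash
python3 rd.py 19
```

```text
30.3 [ 455.1 -136.6  170.8] [6.7 2.6 0.6] 0.201 (3.422, 47.8, array([609.4, -33.4, 133. ]))
```

drive_tool(
  series=[
    [0,-0.0196,-0.0009,0,1],
    [0,-0.0195,-0.0025,0,1],
    [0,0,0,0,1],
    [0,0,0,0,1],
    [0,0,0,0,1],
    [0,0,0,0,1],
    [0,0,0,0,1],
    [0,0,0,0,1],
    [0,0,0,0,1],
    [0,0,0,0,1],
  ],
)

```text
time_s: 31.3
position: [455.1, -144.5, 170.2]
ee_rot: [-0.001, 1.0, -0.004, 0.001]
ft_force: [6.7, 3.1, 1.6]
grip_width: 0.205
gripper_force: 21.4
```

```bash
python3 rd.py 20
```

```text
31.35 [ 455.1 -144.5  170.3] [6.1 1.4 2.1] 0.203 (3.368, 47.9, array([609.5, -33.2, 133. ]))
```

drive_tool(
  series=[
    [0,0.0185,0.0025,0,1],
    [0,0.0185,0.0015,0,1],
    [0,0.0185,0,0,1],
    [0,0,0,0,1],
    [0,0,0,0,1],
    [0,0,0,0,1],
    [0,0,0,0,1],
    [0,0,0,0,1],
    [0,0,0,0,1],
    [0,0,0,0,1],
  ],
)

```text
time_s: 32.35
position: [455.2, -134.6, 171.0]
ee_rot: [-0.0, 1.0, -0.004, 0.001]
ft_force: [6.4, -1.9, 0.3]
grip_width: 0.204
gripper_force: 20.9
```

```bash
python3 rd.py 21
```

```text
32.4 [ 455.2 -134.6  171. ] [ 6.4 -2.9 -0. ] 0.203 (3.681, 48.9, array([609.4, -33.1, 133. ]))
```

drive_tool(
  series=[
    [0,0.008,0,0,1],
    [0,0,0,0,1],
    [0,0,0,0,1],
    [0,0,0,0,1],
    [0,0,0,0,0.4],
    [0,0,0,0,0.2],
    [0,0,0,0,0],
    [0,0,0,0,-0.1],
    [0,0,0,0,-0.1],
    [0,0,0,0,-0.1],
  ],
)

```text
time_s: 33.4
position: [454.3, -133.0, 171.3]
ee_rot: [-0.0, 1.0, -0.004, -0.0]
ft_force: [-0.1, -0.8, -1.1]
grip_width: 0.552
gripper_force: 0.0
```

```bash
python3 rd.py 22
python3 - <<'E'
from h import *
save("side","s22")
im=[np.load(f"pics/{n}.npz")["im"] for n in("s22","t22")]
o=[cv2.resize(im[0][110:230,290:410],(400,400),interpolation=2),cv2.resize(im[1][200:320,300:420],(400,400),interpolation=2)]
cv2.imwrite("pics/c22.png",np.hstack(o)[...,::-1])
E
```

```text
33.45 [ 454.4 -133.1  171.4] [ 0.2 -0.7 -0.5] 0.551 (3.574, 51.0, array([609.3, -33.4, 133. ]))
```

View pics/c22.png

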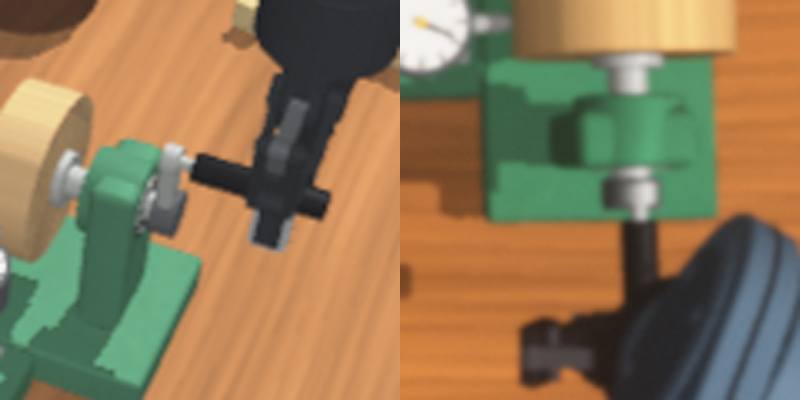

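The handle stands nearly upright between the open fingers, and the unloaded reading is about 3.57. Now I'll retreat upward.

drive_tool(
  series=[
    [0,0,0.03,0,-0.1],
    [0,0,0.08,0,-0.1],
    [0,0,0.12,0,-0.1],
    [-0.02,0,0.12,0,-0.1],
    [-0.05,0,0.1,0,-0.1],
    [-0.05,0,0.05,0,-0.1],
    [0,0,0,0,-0.1],
    [0,0,0,0,-0.1],
    [0,0,0,0,-0.1],
    [0,0,0,0,-0.1],
  ],
)

```text
time_s: 34.5
position: [430.3, -132.9, 270.4]
ee_rot: [-0.001, 1.0, -0.004, -0.001]
ft_force: [0.3, -0.1, -0.3]
grip_width: 0.551
gripper_force: 0.0
```

```bash
python3 rd.py 23
python3 - <<'E'
from h import *
print(robot.hand_in())
E
```

```text
34.55 [ 430.3 -132.9  270.5] [-0.4  0.1  0.3] 0.551 (3.569, 51.8, array([609.3, -33.4, 133. ]))
the job is handed in; nothing more can be done
None
```

I handed the job in at about 34.5 s with the highest spot under the plunger (needle about 3.57 rad, unloaded) and the robot clear; setting the indicator overshot (to about 3.9 rad) and took three corrections to settle at 1.77 rad, a little over a quarter turn, before I cranked.

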